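# Set up the imaging stand for a wide shot

## Task

Get the imaging stand ready for a wide shot of the dish: first raise the viewer's stiff display lid by its bar to about 100 degrees open, just past upright, and leave it standing there on its own. Then squeeze the release paddle in the side of the camera head, draw the telescoping column up past its first stop to its second stop at the top of its travel, and finish while holding it up there, hand still closed on the head, because it sinks unless held until a colleague has tightened the clamp. Leave the dish on the stage, the small white bottle and the amber bottle where they stand.

Things in the scene. Friction and masses are not known exactly. Their poses are not given: they have to be found in the camera images.
- viewer: grey low case, 130 (x) x 200 (y) x 28 mm high, heavy and fixed to the bench, with a display in its hinged lid. Origin: centre of the underside; its own -x side is the front (where the lid's bar is), the hinge runs along its y at the back.
- lid_hinge (a point): point on the hinge axis of the display lid, at the middle of its width: 57 mm behind the viewer's centre (its +x) and 34 mm above the bench. The hinge axis is the viewer's y axis.
- lid_bar (a point): middle of the lid's steel carrying bar: round, 10 mm thick, parallel to the hinge, 86 mm long between its two legs, axis 160 mm from the hinge axis, 33 mm clear between bar and lid edge (lid 11 mm thick). Only bench lies under it. With one finger before and one behind, it turns between them, so the hand can stay pointing down all the way.
- display_lid (a joint): lid angle in rad: 0 shut flat on the case, 1.571 upright, 1.745 = 100 degrees (leaning a little to the back), 2.3 end of travel. It starts ajar at 0.1 to 0.45. The hinge is stiff (4 to 6 N at the bar) and the lid stays where it is left.
- camera_stand: camera stand, fixed: grey plate 180 (x) x 136 (y) x 13 mm; round white stage (92 mm wide, top at z 17 mm) 28 mm before its centre; upright rectangular tube (30 x 36 mm) 50 mm behind its centre with a black clamp collar (46 mm wide, top at z 137 mm, knob at the back). Origin: centre of the underside; its -x side (the stage) is the front.
- head_grip (a point): centre of the white camera head on the telescoping column: block 34 (x) x 36 (y) x 52 mm high, its centre 172 mm above the bench when down. Axes as the stand's. The camera (34 mm barrel, lower than the head's top) sits on an arm 78 mm to the front (-x); the +y and -y sides are free. Hold it with the fingers closing along y, one of them on the paddle.
- paddle_face (a point): middle of the outer face of the release paddle, a grey push plate 12 (x) x 30 mm high in the +y side of the head; it stands 5 mm proud of the head, at the height of head_grip. Pushed in (towards -y) flush with the head it frees the column.
- release (a joint): travel of the paddle in m: 0 out, 0.005 flush with the head; the catch is free from about 0.0035. Its spring takes 3 N to start, 7 N when flush. Let go, it springs out and the catch drops in at the next window it meets (parked or first stop).
- camera_column (a joint): height of the column in m: 0 down and caught (2 mm of play); 0.050 first stop (the catch locks there if the paddle is out; squeeze to go on); 0.100 second stop, the solid end of travel, without a catch. Column and camera weigh about 0.4 kg; 4 to 6 N raise it; it sinks when let go.
- culture_dish: shallow round clear dish with its lid, 58 mm across, 15 mm high, loose on the stage under the camera. Origin: centre of the underside.
- small_bottle: small white plastic bottle with a ribbed cap, 38 mm across, 72 mm high, standing between the viewer and the stand. Origin: centre of the underside.
- amber_bottle: small brown bottle with black cap, 48 mm across, 98 mm high, standing between the two, farther back. Origin: centre of the underside.

How it is judged:
On the way, in this order (a step that is already met when the one before it is completed fails the run):
1. the display lid stands by itself at about 100 degrees, let go (value of joint display_lid between 1.59 and 1.9 rad and contact force between the fingers and display_lid below 0.3 N and value of joint camera_column below 0.01 m), for 0.3 s.
2. the release paddle is squeezed in and the column comes off its parked catch (value of joint release above 0.003 m and value of joint camera_column above 0.008 m and contact force between the fingers and camera_column above 1 N), for 0.05 s.
3. the column has passed its first stop (value of joint camera_column above 0.06 m and contact force between the fingers and camera_column above 1 N), for 0.05 s.
At the end, for the whole second after the job is handed in: Lid standing by itself, 91 to 109 degrees open; column still and within 5 mm of its second stop, held by the fingers on the camera head (over 3 N, TCP within 50 mm of its centre); dish flat on the stage; dish, white bottle and amber bottle within 20 mm of their start (value of joint display_lid between 1.59 and 1.9 rad and value of joint camera_column above 0.095 m and velocity of joint camera_column between -0.01 and 0.01 m/s and contact force between the fingers and camera_column above 3 N and distance between the grasp point and head_grip below 0.05 m and contact force between the fingers and display_lid below 0.3 N and z of culture_dish in the frame of camera_stand above 0.012 m and angle between culture_dish's own z axis and vertical below 0.1 rad and distance of each of culture_dish, small_bottle, amber_bottle from where it was at the start of the episode below 0.02 m); the arm keeps its last pose, push and grip.
It fails at once if the culture dish is pushed away or knocked over (distance of culture_dish from where it was at the start of the episode above 0.03 m or angle between culture_dish's own z axis and vertical above 0.5 rad).
It fails at once if the small bottle is pushed away or knocked over (distance of small_bottle from where it was at the start of the episode above 0.03 m or angle between small_bottle's own z axis and vertical above 0.5 rad).
It fails at once if the amber bottle is pushed away or knocked over (distance of amber_bottle from where it was at the start of the episode above 0.03 m or angle between amber_bottle's own z axis and vertical above 0.5 rad).
It also fails if it takes over 51 s, if anything falls off the work surface, if the arm or the gripper's body presses on something with over 40 N, if the wrist force passes 120 N, or if a joint passes its speed limit or range.

## Robot

A 7-joint arm with a two-finger parallel gripper is mounted at the origin on a cart in front of the work surface, level with it; the furniture and walls round the work are solid. World frame = base frame: x ahead of the robot, y to its left, z up, the work surface at z = 0. Lengths are in m, angles in rad, forces in N, time in s.
With the tool pointing down it reaches from about 0.4 to 0.875 m from the base axis. Payload 19.3 kg.
Tool frame: the origin (TCP) lies between the finger pads, 19 mm behind the fingertips; this is the grasp point; z points along the fingers, y is the line along which they close (so a half turn about z gives the same grasp; the last joint's range is limited). The gripper opens to 85 mm and grips with 20 to 120 N. Pads are 22 mm wide; open, the fingers measure 114 mm over their backs; the gripper's body (76 mm by 85 mm) begins 54 mm behind the grasp point. The pads swing forward as they close: fully open they stand 13 mm farther back than shut.
Start: joints at [-1.252, 0.521, -0.036, 1.599, 0.021, 1.021, -0.113], TCP at [0.237, 0.578, 0.25] pointing down, gripper open.
Joint ranges: [-2.91, 2.91], [-0.3, 2.13], [-1.5, 1.42], [0.17, 2.43], [-1.26, 4.41], [0.16, 1.93], [-2.52, 2.52]. Speed limits (rad/s): [1.89, 1.89, 2.39, 2.39, 3.01, 3.01, 3.01].

## Interface

Orientations are given as [roll, pitch, yaw] about the fixed x, y, z axes, in that order (R = Rz(yaw) Ry(pitch) Rx(roll)).
In Python, from workcell import bot gives the robot as it stands.
- The arm moves only by the shell command python3 -m crank 'ROWS' [FORCE]. ROWS is a JSON object of lists of equal length, an entry for each row: "travel": the shift along the world's x, y, z in cm, a list of three; "turn": the turn, a rotation vector about the world's x, y, z in degrees, a list of three; "gripper": the closure, from 0 (fully open) to 1 (shut). A call has exactly 5 rows; each row is the pose to reach, as a shift and turn from the pose commanded when the call began; what a row does not reach only later rows make up. A row lasts 1/10 s, in which the tool goes at most 50 mm and 8.59 degrees, less where a joint would pass 70% of its speed; a pose out of reach is approached as far as the arm can. A call with a gripper value outside its range is refused whole. The fingers move at their own pace and stop on an object; FORCE is the grip in N (left out, the last holds). Time passes only in rows, so rows that repeat a pose let the fingers close, or fill a call up. It gives the time, the measured TCP pose, the force, the opening and the grip force at its end, in the units of the state.
- bot.observe(): the state, without advancing time (a new reading comes with each control period).
- bot.grab_frame(name): name is "scene" or "top"; returns a dict with "pixels" (384x512x3 uint8, red, green, blue), "fx", "fy", "cx", "cy" (pixels), "dist" ([k1, k2, p1, p2, k3] as OpenCV has them; the pictures are not rectified), "extrinsics" (4x4, takes a point from world to camera coordinates). Camera axes: x right, y down, z forward; pixel columns grow to the right and rows downward; lengths in m; the calibration is good to about 2 mm. A picture is of the moment at which its call begins. There is no depth.
- bot.job_done(): hands the job in; it is judged then, once.
The state is a dict: "clock": time; "qpos": joint angles; "qd": joint speeds; "joint_efforts": joint torques, N m; "position": TCP position; "tool_rot": TCP orientation; "force": force on the tool from outside, world axes, zero at the start; "moment": the same for the moment, N m; "grip_width": finger opening in m; "finger_force": force on a finger pad.
Only numpy, scipy, OpenCV 4.12 (cv2) and the standard library are available. Lean on these libraries where they do the work, as an engineer would, in place of code of your own. Each camera call takes 0.05 s, during which the arm holds its last target. There are 200 camera calls.

## Working session

There is one attempt and no reset: what is moved stays moved. The work goes in short steps, Python scripts to look and compute and a shell command to move; the robot and the scene stay as the last step left them, time stands still between calls to the robot, and variables do not carry over. Pictures are saved under pics/ and viewed, at most 10 in all, crops included, and the job is handed in when it is done.

```bash
mkdir -p pics; ls
cat > h.py <<'E'
import cv2,numpy as np
from workcell import bot
def snap(n,f):
    d=bot.grab_frame(n); cv2.imwrite('pics/'+f,d['pixels'][:,:,::-1]); 
    np.savez('pics/'+f+'.npz',**{k:np.array(v) for k,v in d.items()}); return d
def load(f): return np.load('pics/'+f+'.npz')
def K(d): return np.array([[d['fx'],0,d['cx']],[0,d['fy'],d['cy']],[0,0,1.]],float)
def proj(d,P):
    E=np.array(d['extrinsics']); r=cv2.Rodrigues(E[:3,:3])[0]
    return cv2.projectPoints(np.array(P,float).reshape(-1,3),r,E[:3,3],K(d),np.array(d['dist'],float))[0].reshape(-1,2)
def atz(d,uv,z):
    E=np.array(d['extrinsics']); R,t=E[:3,:3],E[:3,3]
    p=cv2.undistortPoints(np.array(uv,float).reshape(-1,1,2),K(d),np.array(d['dist'],float)).reshape(-1,2)
    c=-R.T@t; r=np.c_[p,np.ones(len(p))]@R
    return c+r*((z-c[2])/r[:,2])[:,None]
E
python3 - <<'E'
from h import *
for n in('scene','top'):
    d=snap(n,n+'0.png'); E=d['extrinsics']; print(n,-E[:3,:3].T@E[:3,3],E[2,:3])
print(bot.observe())
E
```

```text
pics
scene [ 0.25314651 -0.57880476  0.69128051] [ 0.31736581  0.67429749 -0.6667847 ]
top [ 0.37432241 -0.03560772  1.17029495] [ 0.15835376 -0.014426   -0.98727705]
{'clock': 0.1, 'qpos': array([-1.25219941,  0.52193658, -0.03635194,  1.59993949,  0.02117943,
        1.02112028, -0.1128288 ]), 'qd': array([-1.49717451e-03, -1.42341898e-03,  1.42532733e-03, -4.20647260e-05,
       -1.58235786e-03,  1.64255149e-04,  3.82416852e-04]), 'joint_efforts': array([ 2.44640949e-03, -9.28488636e+01,  1.98331788e+00, -3.70538270e+01,
        1.80688634e-02,  5.29280558e-03,  1.39703656e-05]), 'position': array([0.23682642, 0.57808463, 0.24949824]), 'tool_rot': array([-3.14057365e+00,  4.23101745e-05,  2.75276627e+00]), 'force': array([-0.12496368, -0.43999465, -0.04035536]), 'moment': array([-0.03786095,  0.03889268,  0.04524601]), 'finger_force': 0.0, 'grip_width': 0.08564440661746492}
```

View pics/scene0.png

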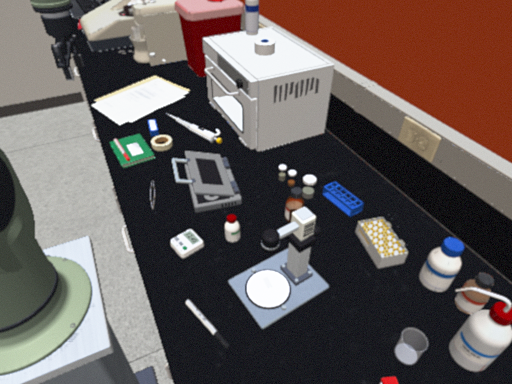

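View pics/top0.png

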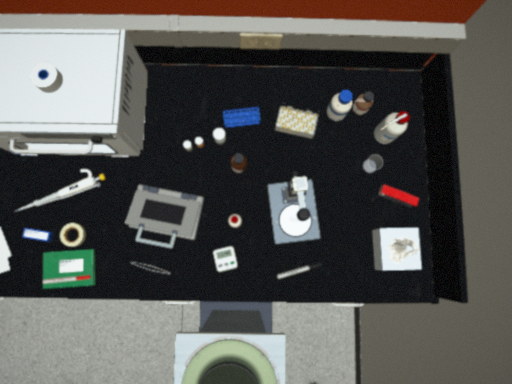

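The scene view shows the viewer near (205,180), the stand near (280,280), the white bottle at (232,230) and the amber bottle at (294,205). In the top view they are at about (165,213), (294,212), (235,220) and (238,162). I'll enlarge these regions.

Run:
```python
import cv2,numpy as np
t=cv2.imread('pics/top0.png');s=cv2.imread('pics/scene0.png')
def crop(im,x,y,w,h,f):
    c=cv2.resize(im[y:y+h,x:x+w],None,fx=f,fy=f,interpolation=cv2.INTER_CUBIC)
    for u in range(-(-x//10)*10,x+w,10):
        cv2.line(c,((u-x)*f,0),((u-x)*f,4 if u%50 else 12),(0,255,255),1)
        if u%20==0: cv2.putText(c,str(u),((u-x)*f,22),0,.35,(0,255,255),1)
    for v in range(-(-y//10)*10,y+h,10):
        cv2.line(c,(0,(v-y)*f),(4,(v-y)*f),(0,255,255),1)
        if v%20==0: cv2.putText(c,str(v),(6,(v-y)*f+4),0,.35,(0,255,255),1)
    return c
cv2.imwrite('pics/c1.png',crop(t,120,145,200,105,4))
cv2.imwrite('pics/c2.png',crop(s,165,140,170,190,3) if 0 else crop(s,165,140,170,150,4))
cv2.imwrite('pics/c3.png',crop(s,215,190,120,140,4))
```

```text
(no output)
```

View pics/c1.png

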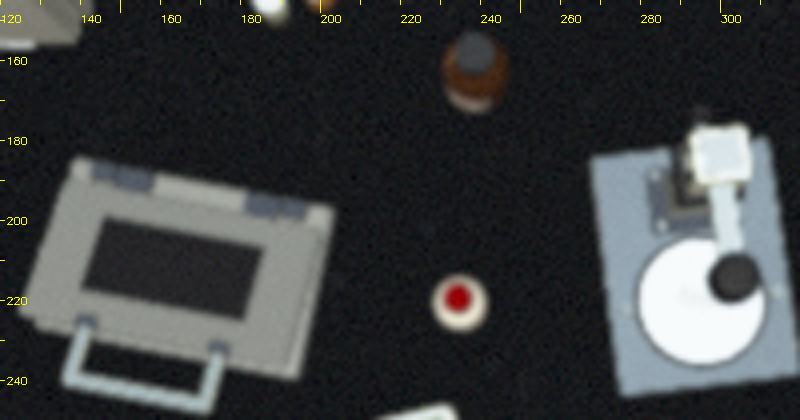

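View pics/c2.png

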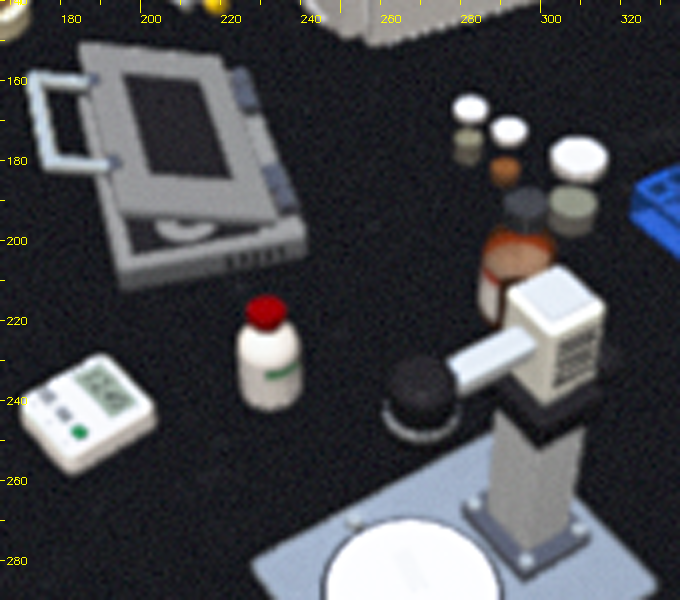

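View pics/c3.png

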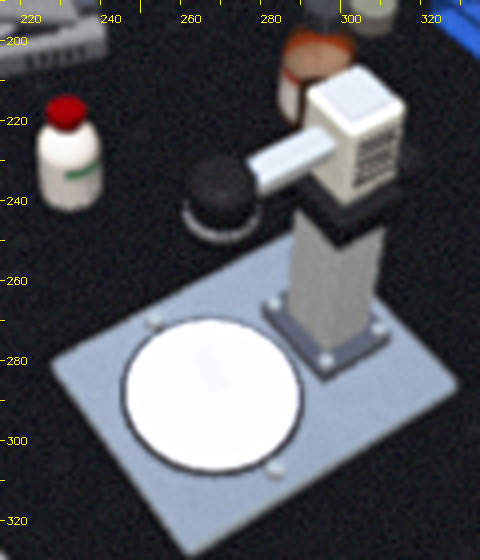

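The top crop shows the bar from (137,240) to (171,246), the plate corners, and the head top around (300,183). The scene crops show the head-top corners and the bar's far and near ends at (174,158) and (176,181). Next I'll fit the poses in both views.

```bash
cat > fit.py <<'E'
from h import *
from scipy.optimize import least_squares
T,S=load('top0.png'),load('scene0.png')
tc=lambda x,y:(120+x/4,145+y/4); c2=lambda x,y:(165+x/4,140+y/4); c3=lambda x,y:(215+x/4,190+y/4)
def W(p,L): c,s=np.cos(p[2]),np.sin(p[2]); L=np.array(L,float); return np.c_[p[0]+c*L[:,0]-s*L[:,1],p[1]+s*L[:,0]+c*L[:,1],L[:,2]]
def fit(obs,p0,lp):
    def res(p):
        L=W(p,lp(p)); return np.concatenate([proj(d,L[i:i+1])[0]-uv for i,(d,uv) in enumerate(obs)])
    r=least_squares(res,p0,loss='soft_l1'); return r.x,np.round(r.fun.reshape(-1,2),1).tolist()
# stand
pl=lambda a,b:(a*.09,b*.068,.013); hd=lambda p,a,b:(p[3]+a*.017,p[4]+b*.018,.198)
obs=[(T,tc(590,157)),(T,tc(622,397)),(T,tc(768,137)),(S,c3(52,364)),(S,c3(458,385)),(S,c3(190,556)),
 (T,tc(690,127)),(T,tc(747,125)),(T,tc(752,180)),(T,tc(695,184)),(S,c3(305,92)),(S,c3(355,66)),(S,c3(405,103)),(S,c3(350,128))]
p,r=fit(obs,[.62,-.2,0,.05,0],lambda p:[pl(1,1),pl(-1,1),pl(1,-1),pl(-1,1),pl(1,-1),pl(-1,-1),hd(p,1,1),hd(p,1,-1),hd(p,-1,-1),hd(p,-1,1),hd(p,-1,1),hd(p,1,1),hd(p,1,-1),hd(p,-1,-1)])
print('stand',p,r); print('head',W(p,[(p[3],p[4],.172)]))
def bar(p,b): 
    a=p[3]; return (.057-.16*np.cos(a),b*p[4],.034+.16*np.sin(a))
obs=[(T,tc(66,378)),(T,tc(208,405)),(S,c2(36,75)),(S,c2(46,162)),(S,c2(122,290)),(S,c2(306,254)),(S,c2(115,262)),(T,tc(78,157)),(T,tc(334,208))]
p,r=fit(obs,[.6,.15,0,.25,.048],lambda p:[bar(p,1),bar(p,-1),bar(p,1),bar(p,-1),(-.065,-.1,0),(.065,-.1,0),(-.065,-.1,.028),(.065,.1,.028),(.065,-.1,.028)])
print('viewer',p,r)
for a in (p[3],.6,1,1.4,1.745): q=p.copy(); q[3]=a; print('bar',a,W(p,[bar(q,0)]))
print('hinge',W(p,[(.057,0,.034)]))
print('small',atz(T,[tc(458,297)],.072),'amber',atz(T,[tc(475,52)],.098), atz(S,[c2(268,408)],0))
E
python3 fit.py
```

```text
stand [ 0.50821811 -0.18510929  0.13879939  0.04992432  0.00093186] [[0.1, -0.1], [0.0, -0.7], [-0.2, -0.4], [-1.1, -0.1], [0.4, -0.0], [-0.3, 0.4], [-0.3, 0.9], [-0.7, -0.2], [0.0, -1.0], [0.3, -0.3], [-0.8, -0.4], [0.3, -0.7], [0.1, 0.9], [-0.0, 1.9]]
head [[ 0.55753337 -0.17727915  0.172     ]]
viewer [ 0.49829508  0.19625225 -0.1774446   0.33028708  0.04991068] [[-0.3, -0.7], [-0.6, -0.4], [-1.2, 0.2], [0.7, 0.3], [-0.7, 2.5], [0.1, 2.5], [-0.1, 2.0], [-1.8, -0.6], [-0.2, -0.5]]
bar 0.3302870839958879 [[0.40542471 0.21290676 0.08589034]]
bar 0.6 [[0.42441988 0.20950034 0.1243428 ]]
bar 1 [[0.46930911 0.20145032 0.16863536]]
bar 1.4 [[0.52763234 0.19099118 0.19167196]]
bar 1.745 [[0.58169645 0.18129582 0.19157838]]
hinge [[0.55440007 0.1861909  0.034     ]]
small [[ 0.47448252 -0.00878754  0.072     ]] amber [[ 0.64629549 -0.01782237  0.098     ]] [[ 0.4688581  -0.02123937  0.        ]]
```

```bash
python3 -m crank '{"travel":[[1.7,-3.6,0],[3.4,-7.2,0],[5.1,-10.8,0],[6.8,-14.4,0],[8.5,-18,0]],"turn":[[0,0,-8],[0,0,-16],[0,0,-24],[0,0,-32],[0,0,-40]],"gripper":[0.65,0.65,0.65,0.65,0.65]}' 30
python3 -m crank '{"travel":[[1.7,-3.7,0],[3.4,-7.4,0],[5.1,-11.1,0],[6.8,-14.8,-2],[8.3,-18.5,-4]],"turn":[[0,0,-8],[0,0,-16],[0,0,-24],[0,0,-32],[0,0,-38]],"gripper":[0.65,0.65,0.65,0.65,0.65]}'
```

```text
clock: 0.6
position: [0.3223, 0.3967, 0.2499]
tool_rot: [-3.141, 0.0, 2.049]
force: [0.7, -0.2, -0.2]
grip_width: 0.0296
finger_force: 0.0
clock: 1.1
position: [0.4056, 0.212, 0.2099]
tool_rot: [3.141, -0.001, 1.386]
force: [0.9, 0.9, 0.1]
grip_width: 0.03
finger_force: 0.0
```

```bash
python3 -m crank '{"travel":[[0,0,-3],[0,0.1,-6],[0,0.1,-9],[0,0.1,-11],[0,0.1,-12.5]],"turn":[[0,0,0],[0,0,0],[0,0,0],[0,0,0.4],[0,0,0.4]],"gripper":[0.65,0.65,0.65,0.65,0.65]}'
python3 -c "
from h import *
d=snap('scene','s1.png');im=d['pixels'][130:250,130:270,::-1];cv2.imwrite('pics/s1c.png',cv2.resize(im,None,fx=4,fy=4,interpolation=2))"
```

```text
clock: 1.6
position: [0.4045, 0.214, 0.0835]
tool_rot: [-3.14, 0.001, 1.399]
force: [0.4, 0.3, -0.1]
grip_width: 0.03
finger_force: 0.0
```

View pics/s1c.png

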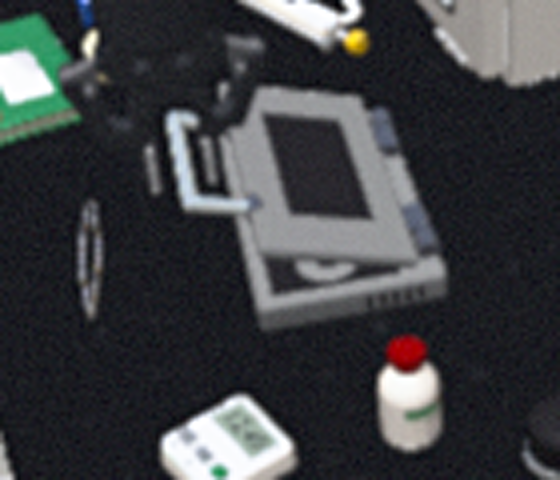

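The bar (crop column ~183) sits between the front finger (~152) and the rear finger (~208), and neither touches the lid. I'll close the gripper.

```bash
python3 -m crank '{"travel":[[0,0,0],[0,0,0],[0,0,0],[0,0,0],[0,0,0]],"turn":[[0,0,0],[0,0,0],[0,0,0],[0,0,0],[0,0,0]],"gripper":[1,1,1,1,1]}' 40
python3 - <<'E'
import numpy as np
h=np.array([.5544,.1862,.034]);u=np.array([-np.cos(.1774),np.sin(.1774)])
a=np.r_[.33,.4:1.76:.1,1.745]
for t in a: print(round(t,2),np.round(100*(np.r_[h[:2]+u*.16*np.cos(t),h[2]+.16*np.sin(t)]),1))
E
```

```text
clock: 2.15
position: [0.406, 0.214, 0.0859]
tool_rot: [3.139, -0.001, 1.397]
force: [7.3, -5.5, -8.6]
grip_width: 0.0083
finger_force: 38.8
0.33 [40.5 21.3  8.6]
0.4 [40.9 21.2  9.6]
0.5 [41.6 21.1 11.1]
0.6 [42.4 21.  12.4]
0.7 [43.4 20.8 13.7]
0.8 [44.5 20.6 14.9]
0.9 [45.7 20.4 15.9]
1.0 [46.9 20.1 16.9]
1.1 [48.3 19.9 17.7]
1.2 [49.7 19.6 18.3]
1.3 [51.2 19.4 18.8]
1.4 [52.8 19.1 19.2]
1.5 [54.3 18.8 19.4]
1.6 [55.9 18.5 19.4]
1.7 [57.5 18.3 19.3]
1.74 [58.2 18.1 19.2]
```

```bash
python3 -m crank '{"travel":[[0.4,-0.1,1],[1.1,-0.2,2.5],[1.9,-0.3,3.8],[2.9,-0.5,5.1],[4.0,-0.7,6.3]],"turn":[[0,0,0],[0,0,0],[0,0,0],[0,0,0],[0,0,0]],"gripper":[1,1,1,1,1]}'
```

```text
clock: 2.65
position: [0.4427, 0.2074, 0.1491]
tool_rot: [-3.137, 0.001, 1.399]
force: [-16.7, 2.6, 4.8]
grip_width: 0.0086
finger_force: 39.7
```

```bash
python3 -m crank '{"travel":[[1.2,-0.2,1],[2.4,-0.5,2],[3.8,-0.7,2.8],[5.2,-1,3.4],[6.7,-1.2,3.9]],"turn":[[0,0,0],[0,0,0],[0,0,0],[0,0,0],[0,0,0]],"gripper":[1,1,1,1,1]}'
python3 -m crank '{"travel":[[1.6,-0.3,0.4],[3.1,-0.6,0.6],[4.7,-0.9,0.6],[6.3,-1.1,0.5],[7,-1.3,0.4]],"turn":[[0,0,0],[0,0,0],[0,0,0],[0,0,0],[0,0,0]],"gripper":[1,1,1,1,1]}'
python3 -m crank '{"travel":[[0,0,0],[0,0,0],[0,0,0],[0,0,0],[0,0,0]],"turn":[[0,0,0],[0,0,0],[0,0,0],[0,0,0],[0,0,0]],"gripper":[1,1,1,1,1]}'
```

```text
clock: 3.15
position: [0.5112, 0.1956, 0.1899]
tool_rot: [-3.14, -0.001, 1.399]
force: [-17.4, -6.3, 32.0]
grip_width: 0.0086
finger_force: 43.4
clock: 3.65
position: [0.5831, 0.1823, 0.1929]
tool_rot: [3.14, -0.001, 1.398]
force: [-4.4, 3.4, 9.2]
grip_width: 0.0086
finger_force: 42.6
clock: 4.15
position: [0.5829, 0.1824, 0.1929]
tool_rot: [3.139, -0.001, 1.398]
force: [3.3, -0.6, 5.5]
grip_width: 0.0083
finger_force: 42.2
```

```bash
python3 -m crank '{"travel":[[0,0,0],[0,0,0],[0,0,0],[0,0,0],[0,0,0]],"turn":[[0,0,0],[0,0,0],[0,0,0],[0,0,0],[0,0,0]],"gripper":[0.65,0.65,0.65,0.65,0.65]}'
python3 -m crank '{"travel":[[0,0,1],[0,0,3],[0,0,6],[0,0,10],[0,0,14]],"turn":[[0,0,0],[0,0,0],[0,0,0],[0,0,0],[0,0,0]],"gripper":[0.65,0.65,0.65,0.65,0.65]}'
python3 -c "
from h import *
d=snap('scene','s2.png');im=d['pixels'][40:340,130:350,::-1];cv2.imwrite('pics/s2c.png',cv2.resize(im,None,fx=2,fy=2,interpolation=2))"
```

```text
clock: 4.65
position: [0.5819, 0.1823, 0.191]
tool_rot: [-3.141, 0.0, 1.398]
force: [-0.4, 0.0, 0.5]
grip_width: 0.0299
finger_force: 0.0
clock: 5.15
position: [0.5817, 0.1821, 0.3332]
tool_rot: [3.142, 0.0, 1.398]
force: [0.6, -0.1, 0.4]
grip_width: 0.03
finger_force: 0.0
```

View pics/s2c.png

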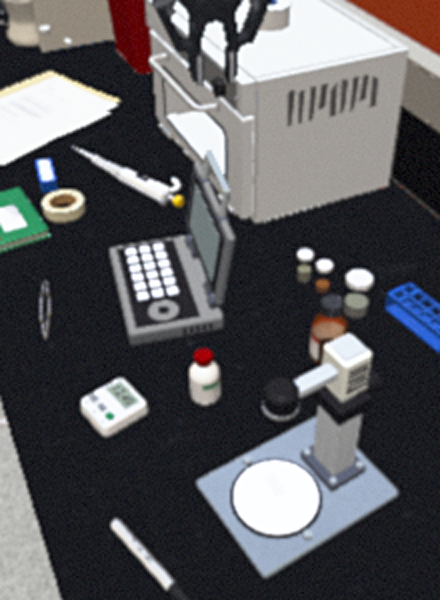

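The lid stands just past upright; its bar is at about crop (215,175) and the hand is clear above it. The bottles, stand and dish haven't moved. Next is the move to the head.

```bash
python3 -m crank '{"travel":[[-0.2,-3,0],[-0.5,-6.6,0],[-0.7,-10.2,0],[-1,-14,0],[-1.2,-18,0]],"turn":[[0,0,-7.2],[0,0,-14.4],[0,0,-21.6],[0,0,-28.8],[0,0,-36]],"gripper":[0,0,0,0,0]}'
python3 -m crank '{"travel":[[-0.2,-4,0],[-0.5,-8,0],[-0.7,-12,0],[-1,-15.4,0],[-1.2,-17.9,0]],"turn":[[0,0,-7.2],[0,0,-14.4],[0,0,-21.6],[0,0,-28.8],[0,0,-36]],"gripper":[0,0,0,0,0]}'
python3 -c "
from h import *
d=snap('top','t3.png');im=d['pixels'][100:260,120:330,::-1];cv2.imwrite('pics/t3c.png',cv2.resize(im,None,fx=3,fy=3,interpolation=2))"
```

```text
clock: 5.7
position: [0.5696, 0.0011, 0.3318]
tool_rot: [3.142, -0.001, 0.765]
force: [1.2, 0.2, -0.2]
grip_width: 0.0856
finger_force: 0.0
clock: 6.2
position: [0.5573, -0.1791, 0.3319]
tool_rot: [3.141, -0.001, 0.135]
force: [0.1, 0.5, -0.7]
grip_width: 0.0848
finger_force: 0.0
```

View pics/t3c.png

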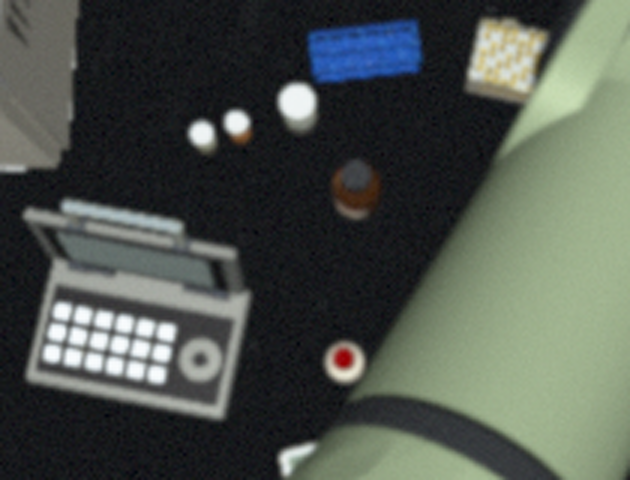

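The lid is still standing, with its bar at crop (120,215), and the bottles haven't moved. The arm hides the stand, but the measured TCP agrees with the fit, so I'll descend.

```bash
python3 -m crank '{"travel":[[0,0.1,-4],[0,0.1,-8],[0,0.1,-11],[0,0.1,-14],[0,0.1,-16]],"turn":[[0,0,0],[0,0,0],[0,0,0],[0,0,0],[0,0,0]],"gripper":[0,0,0,0,0]}'
python3 -c "
from h import *
d=snap('scene','s4.png');im=d['pixels'][130:330,200:370,::-1];cv2.imwrite('pics/s4c.png',cv2.resize(im,None,fx=3,fy=3,interpolation=2))"
```

```text
clock: 6.75
position: [0.5576, -0.1751, 0.1696]
tool_rot: [-3.141, 0.001, 0.143]
force: [1.5, -0.4, 0.8]
grip_width: 0.0851
finger_force: 0.0
```

View pics/s4c.png

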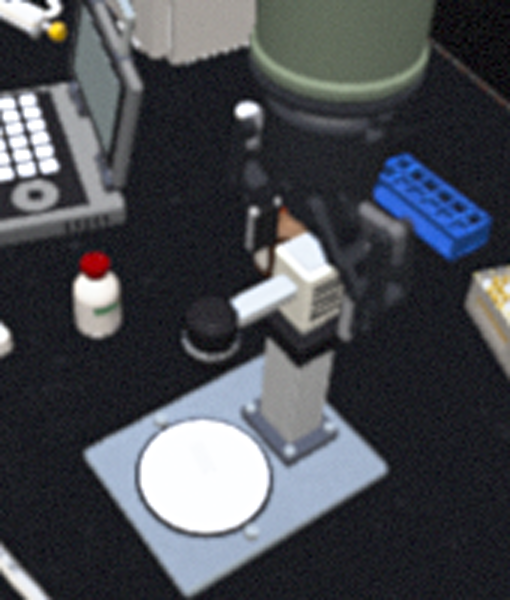

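The head (crop 308,275) lies between the left finger (250,225) and the right finger (350,300), and both are clear of it. I'll close the gripper.

```bash
python3 -m crank '{"travel":[[0,0,0],[0,0,0],[0,0,0],[0,0,0],[0,0,0]],"turn":[[0,0,0],[0,0,0],[0,0,0],[0,0,0],[0,0,0]],"gripper":[1,1,1,1,1]}' 45
python3 -m crank '{"travel":[[0,0,0],[0,0,0],[0,0,0],[0,0,0],[0,0,0]],"turn":[[0,0,0],[0,0,0],[0,0,0],[0,0,0],[0,0,0]],"gripper":[1,1,1,1,1]}'
```

```text
clock: 7.3
position: [0.5586, -0.1758, 0.1724]
tool_rot: [3.141, -0.002, 0.142]
force: [-0.8, 2.0, 10.4]
grip_width: 0.036
finger_force: 44.9
clock: 7.8
position: [0.5586, -0.1758, 0.1724]
tool_rot: [3.141, -0.002, 0.142]
force: [-2.6, 1.8, 9.5]
grip_width: 0.0353
finger_force: 44.8
```

```bash
python3 -m crank '{"travel":[[0,0,0.4],[0,0,1],[0,0,1.7],[0,0,2.4],[0,0,3]],"turn":[[0,0,0],[0,0,0],[0,0,0],[0,0,0],[0,0,0]],"gripper":[1,1,1,1,1]}'
```

```text
clock: 8.3
position: [0.5585, -0.1758, 0.2019]
tool_rot: [3.141, -0.001, 0.142]
force: [5.9, -2.2, -6.5]
grip_width: 0.0358
finger_force: 45.9
```

```bash
python3 -m crank '{"travel":[[0,0,0.8],[0,0,1.6],[0,0,2.4],[0,0,3.2],[0,0,4]],"turn":[[0,0,0],[0,0,0],[0,0,0],[0,0,0],[0,0,0]],"gripper":[1,1,1,1,1]}'
python3 -m crank '{"travel":[[0,0,0.7],[0,0,1.4],[0,0,2],[0,0,2.6],[0,0,3]],"turn":[[0,0,0],[0,0,0],[0,0,0],[0,0,0],[0,0,0]],"gripper":[1,1,1,1,1]}'
```

```text
clock: 8.8
position: [0.5585, -0.1758, 0.2419]
tool_rot: [3.141, -0.002, 0.142]
force: [6.6, -1.7, -5.7]
grip_width: 0.0353
finger_force: 45.8
clock: 9.3
position: [0.5585, -0.1757, 0.272]
tool_rot: [3.141, -0.002, 0.142]
force: [7.5, -1.8, -4.9]
grip_width: 0.0358
finger_force: 45.9
```

Now I'll push gently up against the end stop.

```bash
python3 -m crank '{"travel":[[0,0,0.1],[0,0,0.2],[0,0,0.3],[0,0,0.4],[0,0,0.4]],"turn":[[0,0,0],[0,0,0],[0,0,0],[0,0,0],[0,0,0]],"gripper":[1,1,1,1,1]}'
python3 -m crank '{"travel":[[0,0,0],[0,0,0],[0,0,0],[0,0,0],[0,0,0]],"turn":[[0,0,0],[0,0,0],[0,0,0],[0,0,0],[0,0,0]],"gripper":[1,1,1,1,1]}'
python3 -c "
from h import *
d=snap('scene','s5.png');im=d['pixels'][70:330,180:370,::-1];cv2.imwrite('pics/s5c.png',cv2.resize(im,None,fx=2,fy=2,interpolation=2))"
```

```text
clock: 9.8
position: [0.5584, -0.1757, 0.2728]
tool_rot: [3.14, 0.001, 0.142]
force: [23.8, -11.9, -54.6]
grip_width: 0.0358
finger_force: 53.5
clock: 10.3
position: [0.5584, -0.1757, 0.2728]
tool_rot: [3.14, 0.001, 0.142]
force: [24.4, -12.8, -53.3]
grip_width: 0.0356
finger_force: 53.5
```

View pics/s5c.png

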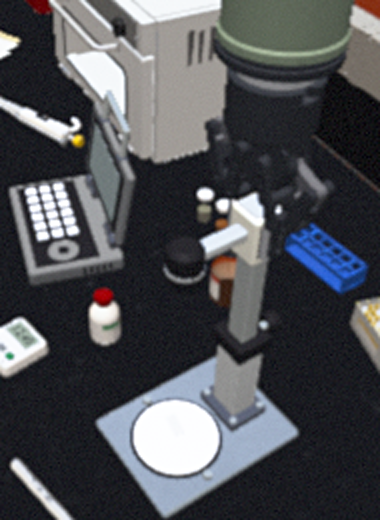

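The column is fully extended, with the head at crop (250,225). The lid is up, and the dish and bottles haven't moved. The 54 N reaction shows it is against the solid stop, so I'll ease the push and hand in.

```bash
python3 -m crank '{"travel":[[0,0,-0.1],[0,0,-0.2],[0,0,-0.2],[0,0,-0.2],[0,0,-0.2]],"turn":[[0,0,0],[0,0,0],[0,0,0],[0,0,0],[0,0,0]],"gripper":[1,1,1,1,1]}'
python3 -c "
from workcell import bot
s=bot.observe();print(s['position'],s['force'])
if s['position'][2]>.2712: print(bot.job_done())"
```

```text
clock: 10.85
position: [0.5585, -0.1757, 0.2726]
tool_rot: [3.141, -0.001, 0.142]
force: [13.2, -5.1, -20.6]
grip_width: 0.0352
finger_force: 57.3
[ 0.55848025 -0.17572919  0.27264484] [ 13.15092079  -5.10405995 -20.63559614]
the job is handed in; nothing more can be done
None
```

The job is handed in: the lid stands by itself at about 100 degrees, the column is held against its second stop with the hand closed on the head, and the dish and both bottles look unmoved in the pictures; the hand-in call returned no verdict.

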